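Isolate the lab bench and hang the out-of-use sign

TASK

This bench's supply has to be taken out of use. At the isolator (the grey sloping switch box with the long black bar handle), press the handle in, turn it a quarter turn anticlockwise, from on right up to the off stop, and let it spring fully back out in the off notch; then hang the white folded sign over the middle of the isolator's guard rail, level and straddling the rail, and let go of it. Never wrench it round unpressed, and do not knock over the dish and bottles.

Things in the scene. Friction and masses are not known exactly. Their poses are not given: they have to be found in the camera images.
- isolator: Bench isolator, fixed: grey sloping switch box (140 x 160 mm, 65 mm high in front, 116 mm at the back) on a dark base plate 225 x 220 x 8 mm, steel guard rail behind the box. Origin: on the bench, 10 mm to the rail's side of the panel's centre; x points from the sloping front to the rail, y to the left for one facing the slope, z up. The panel slopes 20 degrees.
- handle_grip (a point): Point on the axis of the black bar handle; moves with it. z: axis out of the panel, leaning 20 degrees from vertical to the isolator's -x; x along the bar to its pointer end (white line), y across. Bar 80 mm long, 16 thick, 30 high: its top is 9 mm above the point, the 80 mm grey disc it stands on 21 mm below. Nothing stands beside it above the disc within 60 mm.
- handle (a joint): Angle of the handle about its axis, rad: 0 = on (bar in line with the isolator's x), 1.571 = off (bar across the box, pointer to the left). It grows anticlockwise seen from above. Hard stops at 0 and 1.571. Pressed in, it turns stiffly (1.2 N m all the way; more at the stop) and stays where it is left; under that load a grip gives a few degrees, so the handle lags the hand.
- handle_push (a joint): How far the handle is pressed in along its axis, m: 0 = out, 0.010 = bottomed. Spring: 6 N at 0, 16 N at 0.010. Pins stand in notches at on and at off: the handle is locked there (0.02 rad of play) until pressed in 0.008 or more, must be held in while turned, and springs out only right at a stop (within 0.01 rad). Let go in between, it stays in. Wrenching it while it is out breaks the lock.
- rail_mid (a point): Middle of the guard rail's axis: a horizontal round steel bar, 12 mm in diameter, 150 mm above the bench, along the isolator's y, straight for 80 mm to either side of this point, then bent down to its feet; 48 mm behind the box. Axes as the isolator's.
- sign: Loose white sign folded like a saddle, about 0.16 kg: a flat roof 24 x 110 mm, 4 mm thick, with two plates 4 mm thick that spread downwards 15 degrees each; open below and at both ends. It stands upright on the bench on the plates' feet, 67 mm apart over all. Origin: midway between the feet; z up, y along its 110 mm length, x across. Alike both ways round.
- sign_seat (a point): Middle of the underside of the sign's roof, 82 mm above its feet. Inside, the plates are 16 mm apart here and 60 mm at the feet. Hung on the rail, this point lies 6 mm above the rail's axis. Axes as the sign's.
- sign_grip (a point): Grip point in the upright fin on the sign's roof (10 mm thick in x, 64 mm long in y, 34 mm high above the roof): 107 mm above the feet, 21 mm above the roof's upper face, 13 mm below the fin's top. Axes as the sign's.
- hotplate: White hotplate stirrer, fixed, 160 x 250 mm, 99 mm high, with two small round knobs; not part of the job. Origin: under its centre.
- dish: Round glass dish, 90 mm in diameter, 50 mm high, standing on the hotplate; leave it there. Origin: centre of its foot.
- dropper_a: Small amber dropper bottle, 42 mm in diameter, 102 mm high; leave it standing. Origin: centre of its foot.
- dropper_b: Larger amber dropper bottle, 48 mm in diameter, 110 mm high; leave it standing. Origin: centre of its foot.
- reagent: Amber bottle with a white cap, 52 mm in diameter, 91 mm high; leave it standing. Origin: centre of its foot.
- washbottle: White wash bottle with a bent spout, 64 mm in diameter, 190 mm high; leave it standing. Origin: centre of its foot.
Things that resemble listed ones, but are neither listed nor needed, are in the scene too. Leave any green or yellow look-alike of the sign alone.

How it is judged:
By the outcome, as a careful person would: the job done as asked, in the order asked, and still so for the second after the job is handed in, with the robot touching nothing.
It also fails if it takes over 58 s, if anything falls off the work surface, if the arm or the gripper's body presses on something with over 40 N, if the wrist force passes 120 N, or if a joint passes its speed limit or range.

ROBOT

A 7-joint arm with a two-finger parallel gripper is mounted at the origin on the work surface. World frame = base frame: x ahead of the robot, y to its left, z up, the work surface at z = 0. Lengths are in m, angles in degrees, forces in N, time in s.
With the tool pointing down it reaches from about 0.425 to 0.825 m from the base axis. Payload 3.6 kg.
Tool frame: the origin (TCP) lies at the centre of the arm's flange, where the gripper is bolted on; the fingertips stand 173 mm ahead of it and the grasp point (between the pads) lies 155 mm ahead of it (nose_length is the z of the fingertips in the tool frame, in m); z points along the fingers, y is the line along which they close (so a half turn about z gives the same grasp; the last joint's range is limited). The gripper opens to 85 mm and grips with 20 to 120 N. Pads are 22 mm wide; open, the fingers measure 114 mm over their backs; the gripper's body (76 mm by 85 mm) begins 54 mm behind the grasp point. The pads swing forward as they close: fully open they stand 13 mm farther back than shut.
Start: joints at [-68.268, 35.231, -0.722, 81.555, 0.464, 63.22, -2.315], TCP at [0.257, 0.597, 0.405] pointing down, gripper open.
Joint ranges: [-178.69, 178.69], [-17.37, 117.87], [-77.05, 75.6], [15.02, 138.74], [-78.02, 258.01], [0.78, 113.62], [-162.83, 162.83]. Speed limits (degrees/s): [159.86, 159.86, 180, 180, 180, 180, 180].

INTERFACE

Orientations are given as [roll, pitch, yaw] about the fixed x, y, z axes, in that order (R = Rz(yaw) Ry(pitch) Rx(roll)).
In Python, from bench import * gives the robot as it stands.
- The arm moves only by the tool step_arm, never from a script. Its argument "plan" is one flat list of numbers, 4 for each row, row after row: the shift along the tool's x, y, z in mm, then the turn about the tool's z in units of 5 degrees (1.0 is 5 degrees). In form: [tx, ty, tz, roll, tx, ty, tz, roll, ...]. A call has 1 to 12 rows; each row is the pose to reach, as a shift and turn from the pose commanded when the call began, along the tool's axes at that moment; what a row does not reach only later rows make up. A row lasts 1/12 s, in which the tool goes at most 41.7 mm and 7.16 degrees, less where a joint would pass 70% of its speed; a pose out of reach is approached as far as the arm can. A call with a gripper value outside its range is refused whole. "gripper" is the finger opening in mm, from 0 to 85.4, set as the call begins (left out, the last holds). The fingers move at their own pace and stop on an object; the grip force is fixed at half the most. Time passes only in rows, so rows that repeat a pose let the fingers close. It gives the time, the measured TCP pose, the force, the opening and the grip force at its end, in the units of the state.
- read_state(): the state, without advancing time (a new reading comes with each control period).
- camera(name): name is "scene" or "top" or "wrist"; returns the picture (480x640x3 uint8, red, green, blue); there is no depth.
- camera_info(name): a dict with "vertical_fov" (degrees; the focal length in pixels is half the picture's height over the tangent of half this angle, whatever the lens; pixels are square), "cx", "cy" (the principal point, pixels), "T" (4x4, takes a point from camera to world coordinates); the wrist camera has in their place "hand_eye" (4x4, takes a point from camera to tool coordinates, whose origin is the TCP and whose axes are the flange's). Camera axes: x right, y down, z forward; pixel columns grow to the right and rows downward; lengths in m; the calibration is good to about 2 mm. The wrist camera is an equidistant fisheye: a pixel r from the principal point sees the ray r / f radians off the axis. A picture is of the moment at which its call begins: read the wrist's pose just before it. camera_info takes no time and is no camera call.
- sign_off(): hands the job in; it is judged then, once.
Trained networks look in the newest picture that a camera, given by its name, has taken for a name from the list of things; names that differ only in an ending like _2 or _b are one class to them, and where a whole thing is asked for, a point or a joint stands for the part that bears it (a point fixed in the world has none). Each returns a list of dicts, best first, with "conf" (0 to 1); they miss things now and then, are a little off and sometimes report something else, mostly with a low value. They report only what shows in the picture. A call takes as long as a camera call. They do not tell look-alikes from the thing itself.
- regions_of(camera, name): "mask" (480x640 bool, what is visible of it) and "centre" ([column, row] in pixels, amid what is visible of it).
The state is a dict: "t": time; "joints": joint angles; "joint_velocities": joint speeds; "joint_efforts": joint torques, N m; "ee_pos": TCP position; "orientation": TCP orientation; "wrist_force": force on the tool from outside, world axes, zero at the start; "wrist_torque": the same for the moment, N m; "gripper_width": finger opening in m; "grasp_force": force on a finger pad.
Only numpy, scipy, OpenCV 4.12 (cv2) and the standard library are available. Lean on these libraries where they do the work, as an engineer would, in place of code of your own. Each camera call takes 0.05 s, during which the arm holds its last target. There are 200 camera calls.

## Working session

There is one attempt and no reset: what is moved stays moved. The work goes in short steps, Python scripts to look and compute and a tool call to move; the robot and the scene stay as the last step left them, time stands still between calls to the robot, and variables do not carry over. Pictures are saved under pics/ and viewed, at most 10 in all, crops included, and the job is handed in when it is done.

Besides the shell and the picture viewer there is one more tool, called as name(argument=value, ...) on one line, values as JSON. step_arm: Moves the arm, as the interface text tells. Its arguments: {"type":"object","properties":{"plan":{"type":"array","items":{"type":"number"}},"gripper":{"type":"number"}},"required":["plan"]}

```bash
ls; mkdir -p pics
python3 - <<'E'
from bench import *
import cv2,numpy as np
s=read_state();print({k:np.round(v,3).tolist() for k,v in s.items()})
for n in ["scene","top","wrist"]:
    im=camera(n); cv2.imwrite(f"pics/{n}0.png",im[:,:,::-1]); i=camera_info(n); print(n,{k:np.round(v,4).tolist() for k,v in i.items() if k!='name'} )
    for nm in ["sign","isolator","handle_grip","sign_grip","dish","dropper_a","reagent","washbottle","hotplate"]:
        print(nm,[(round(r['conf'],2),np.round(r['centre']).tolist(),int(r['mask'].sum())) for r in regions_of(n,nm)])
E
```

```text
pics
{'t': 0.0, 'joints': [-68.269, 35.291, -0.722, 81.641, 0.464, 63.22, -2.315], 'joint_velocities': [0.038, 0.011, 0.008, 0.003, -0.004, 0.062, -0.022], 'joint_efforts': [-0.001, -46.921, 0.259, -17.104, 0.01, 0.01, 0.0], 'ee_pos': [0.256, 0.597, 0.404], 'orientation': [-179.851, 0.002, 156.754], 'wrist_force': [0.303, -0.014, -0.1], 'wrist_torque': [-0.005, -0.023, -0.027], 'grasp_force': 0.0, 'gripper_width': 0.085}
scene {'vertical_fov': 45.0634, 'cx': 325.3776, 'cy': 248.2433, 'T': [[0.3458, 0.7481, -0.5664, 1.284], [0.9383, -0.2748, 0.2098, -0.1922], [0.0013, -0.604, -0.797, 1.1723], [0.0, 0.0, 0.0, 1.0]]}
sign [(0.98, [303.0, 294.0], 1897), (0.88, [344.0, 166.0], 868), (0.68, [166.0, 220.0], 1771), (0.61, [408.0, 162.0], 1267), (0.58, [375.0, 248.0], 4562)]
isolator [(0.61, [176.0, 302.0], 8624), (0.24, [168.0, 269.0], 714)]
handle_grip [(0.97, [170.0, 267.0], 692)]
sign_grip [(0.93, [300.0, 293.0], 1879), (0.69, [341.0, 168.0], 912), (0.66, [408.0, 167.0], 1306), (0.56, [168.0, 218.0], 1730), (0.19, [272.0, 364.0], 744)]
dish []
dropper_a [(0.57, [366.0, 332.0], 578), (0.18
[... 1018 characters left out ...]
781)]
washbottle [(0.82, [340.0, 142.0], 649)]
hotplate [(0.9, [248.0, 264.0], 4599), (0.36, [340.0, 141.0], 665)]
wrist {'vertical_fov': 65.7065, 'cx': 324.2131, 'cy': 238.5885, 'hand_eye': [[-0.0006, -0.9487, -0.316, 0.0817], [1.0, -0.0004, -0.0007, -0.0004], [0.0005, -0.316, 0.9487, 0.032], [0.0, 0.0, 0.0, 1.0]]}
sign [(0.98, [189.0, 288.0], 7114), (0.75, [65.0, 314.0], 7508)]
isolator [(0.64, [16.0, 450.0], 2063)]
handle_grip []
sign_grip [(0.68, [152.0, 452.0], 1874), (0.63, [188.0, 291.0], 7223), (0.55, [65.0, 308.0], 7356)]
dish [(0.75, [153.0, 475.0], 517)]
dropper_a [(0.8, [33.0, 410.0], 857)]
reagent [(0.16, [16.0, 453.0], 2069)]
washbottle []
hotplate [(0.6, [150.0, 452.0], 1901)]
```

View pics/top0.png

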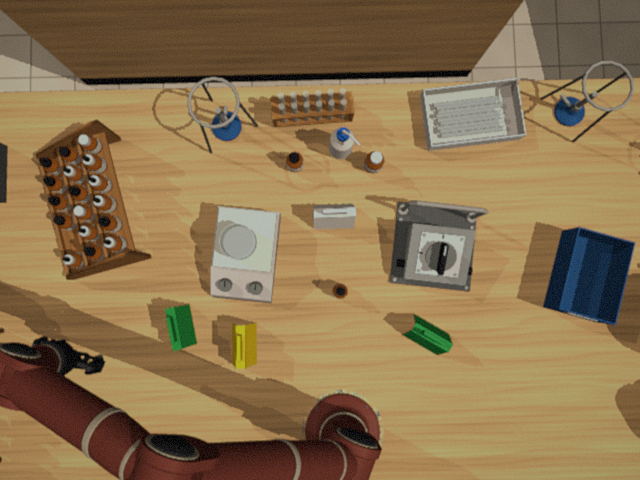

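View pics/scene0.png

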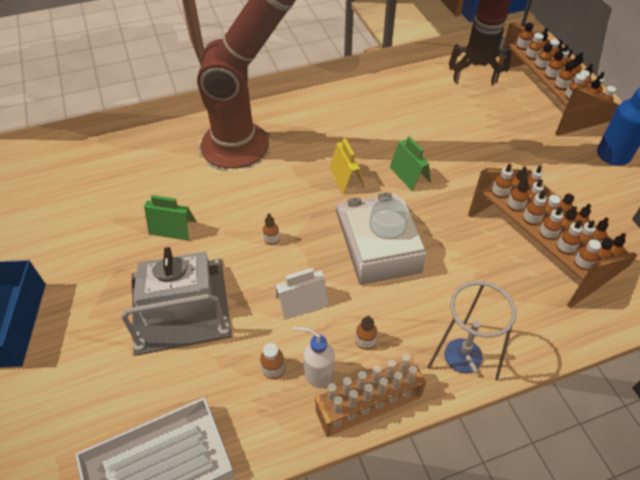

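The top view shows four signs: white (335,217), green (180,327), green (430,334) and yellow (243,346). Only the one at (335,217) is white. In the scene view it is at (302,293). The isolator is at (437,245), with its rail on the far side at (440,210) and the handle bar at (441,257).

```bash
cat > h.py <<'E'
from bench import *
import numpy as np,cv2
from scipy.spatial.transform import Rotation as Ro
def tool():
    s=read_state();T=np.eye(4);T[:3,:3]=Ro.from_euler('xyz',s['orientation'],degrees=True).as_matrix();T[:3,3]=s['ee_pos'];return T
def camT(n,Tt=None):
    i=camera_info(n);f=240/np.tan(np.radians(i['vertical_fov']/2))
    return f,i['cx'],i['cy'],(Tt@i['hand_eye'] if n=='wrist' else np.array(i['T']))
def ray(n,px,Tt=None):
    f,cx,cy,T=camT(n,Tt);d=np.array([(px[0]-cx)/f,(px[1]-cy)/f])
    if n=='wrist':
        r=np.hypot(*d)+1e-12;v=np.r_[d/r*np.sin(r),np.cos(r)]
    else: v=np.r_[d,1]
    return T[:3,3],T[:3,:3]@(v/np.linalg.norm(v))
def atz(n,px,z,Tt=None):
    o,d=ray(n,px,Tt);return o+d*(z-o[2])/d[2]
def proj(n,P,Tt=None):
    f,cx,cy,T=camT(n,Tt);p=(np.atleast_2d(P)-T[:3,3])@T[:3,:3]
    if n=='wrist':
        r=np.hypot(p[:,0],p[:,1])+1e-12;a=np.arctan2(r,p[:,2]);return np.c_[cx+f*a*p[:,0]/r,cy+f*a*p[:,1]/r]
    return np.c_[cx+f*p[:,0]/p[:,2],cy+f*p[:,1]/p[:,2]]
E
python3 - <<'E'
from h import *
for n,p,z in [("top",(335,213),.1),("top",(441,257),.12),("top",(445,210),.15),("top",(340,291),.1),("top",(340,142),.15),("top",(374,160),.09),("top",(295,160),.1),("top",(238,242),.14)]: print(p,atz(n,p,z).round(3))
print(camera_info("wrist"))
for c,z in [("top",0)]: print(tool().round(3))
E
```

```text
(335, 213) [0.576 0.008 0.1  ]
(441, 257) [ 0.455 -0.257  0.12 ]
(445, 210) [ 0.571 -0.265  0.15 ]
(340, 291) [0.376 0.    0.1  ]
(340, 142) [ 0.749 -0.008  0.15 ]
(374, 160) [ 0.715 -0.099  0.09 ]
(295, 160) [0.718 0.108 0.1  ]
(238, 242) [0.504 0.253 0.14 ]
{'vertical_fov': 65.70646984690485, 'cx': 324.21309958255193, 'cy': 238.5884855589627, 'hand_eye': array([[-5.59993345e-04, -9.48744093e-01, -3.16044827e-01,
         8.16944907e-02],
       [ 9.99999697e-01, -3.60634024e-04, -6.89281258e-04,
        -3.79973618e-04],
       [ 5.39975004e-04, -3.16045117e-01,  9.48744008e-01,
         3.20056690e-02],
       [ 0.00000000e+00,  0.00000000e+00,  0.00000000e+00,
         1.00000000e+00]])}
[[-0.919  0.395 -0.     0.257]
 [ 0.395  0.919 -0.     0.597]
 [ 0.    -0.    -1.     0.405]
 [ 0.     0.     0.     1.   ]]
```

step_arm(plan=[-28,-20,-4,1.4,-56,-40,-8,2.8,-84,-60,-12,4.2,-112,-80,-16,5.6,-140,-100,-20,7,-168,-120,-24,8.4,-196,-140,-28,9.8,-224,-160,-32,11.2,-252,-180,-36,12.6,-280,-200,-40,14,-308,-220,-44,15.4,-336,-240,-48,16.8])

```text
t: 2.5
ee_pos: [0.4711, 0.2426, 0.4533]
orientation: [180.0, -0.0, 72.4]
wrist_force: [0.5, -0.4, 0.2]
gripper_width: 0.0852
grasp_force: 0.0
```

step_arm(plan=[-32,8,0,1.3,-64,17,0,2.6,-96,25,0,3.9,-128,33,0,5.2,-160,42,0,6.5,-192,50,0,7.8,-224,58,0,9.1,-256,67,0,10.4,-288,75,0,11.7,-320,83,0,13,-352,92,0,14.3,-382,100,0,15.5])

```text
t: 3.5
ee_pos: [0.4524, -0.1521, 0.4531]
orientation: [-180.0, -0.1, -5.1]
wrist_force: [1.1, 0.7, 0.7]
gripper_width: 0.0853
grasp_force: 0.0
```

Run:
```python
from h import *
s=read_state();print(np.round(s['joints'],1),s['t'],s['ee_pos'],s['orientation'])
np.save('T1.npy',tool());im=camera('wrist');np.save('w1.npy',im);cv2.imwrite('pics/w1.png',im[:,:,::-1])
for nm in ["sign","handle_grip"]:
  print(nm,[(round(r['conf'],2),np.round(r['centre']).tolist(),int(r['mask'].sum())) for r in regions_of('wrist',nm)])
```

```text
[-18.7  22.1  49.1 105.8 -19.1  60.6 -57.3] 3.5 [ 0.45242916 -0.15210003  0.45311626] [-1.79998975e+02 -6.18638872e-02 -5.05486265e+00]
sign [(0.83, [162.0, 105.0], 5379), (0.66, [67.0, 359.0], 3565), (0.57, [12.0, 333.0], 1631)]
handle_grip [(0.66, [442.0, 200.0], 5510)]
```

View pics/w1.png

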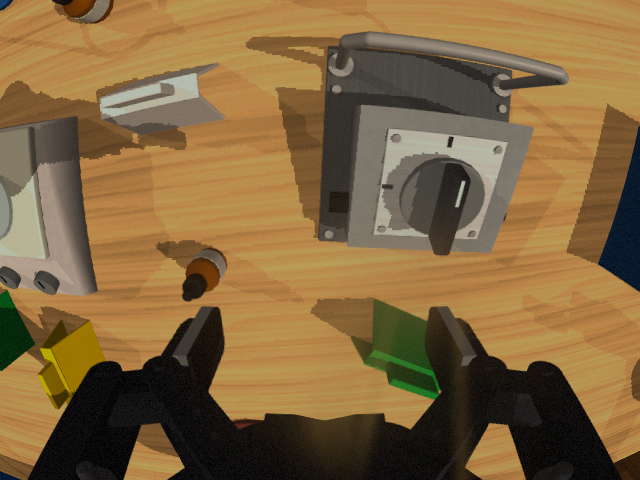

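The wrist view shows the white sign at (155,97), the isolator panel corners near (362,105), (533,127), (492,252) and (348,246), and the bar at (450,205). I'll enlarge this to confirm the sign and read exact pixels.

Run:
```python
import numpy as np,cv2
im=np.load('w1.npy')[:,:,::-1]
a=cv2.resize(im[50:150,80:240],None,fx=3.5,fy=3.5,interpolation=cv2.INTER_CUBIC)
cv2.imwrite('pics/c1.png',a)
b=cv2.resize(im[20:270,305:585],None,fx=2.4,fy=2.4,interpolation=cv2.INTER_CUBIC);cv2.imwrite('pics/c2.png',b)
```

```text
(no output)
```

View pics/c1.png

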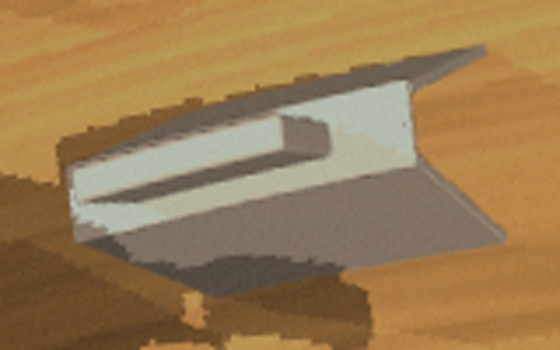

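View pics/c2.png

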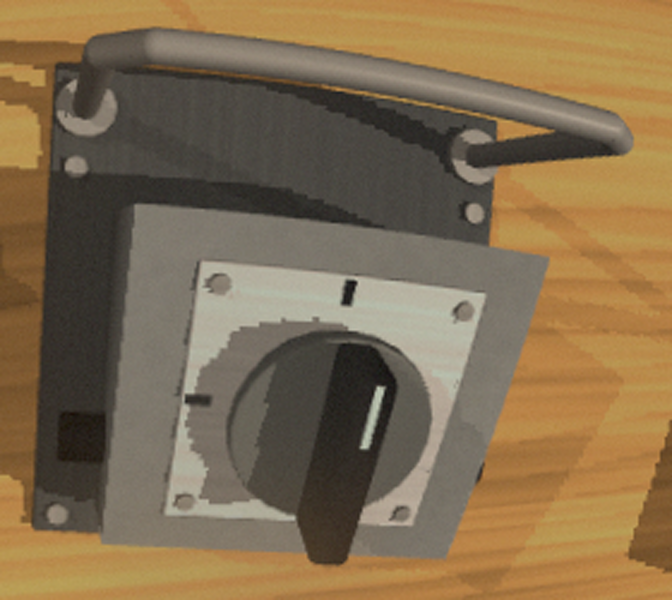

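The crops confirm the white folded sign with its upright fin at (80–225, 60–135). They also show the handle at ON, with the white pointer line toward the upper tick (450,138) and the OFF tick at (387,186). Next I'll fit poses to these corners.

```bash
cat > fit.py <<'E'
from h import *
from scipy.optimize import least_squares
T1=np.load('T1.npy')
def fit(P,px,x0,n='wrist',T=T1):
    P=np.array(P)/1000;px=np.array(px)
    def W(q): return Ro.from_euler('z',q[2]).apply(P)+[q[0],q[1],0]
    r=least_squares(lambda q:(proj(n,W(q),T)-px).ravel(),x0)
    return r.x,r.fun.reshape(-1,2).round(1)
def c2(*p): return [(305+x/2.4,20+y/2.4) for x,y in p]
def c1(*p): return [(80+x/3.5,50+y/3.5) for x,y in p]
E
python3 - <<'E'
from fit import *
q,r=fit([(60,80,116),(60,-80,116),(-80,-80,65),(-80,80,65),(108,80,150),(108,-80,150)],c2((133,205),(548,257),(446,557),(104,543),(155,42),(612,130)),[.46,-.26,-.1])
print('iso',q.round(4),np.degrees(q[2]).round(2),r.tolist())
R=Ro.from_euler('z',q[2])
d=[atz('wrist',c2((330,427))[0],z,T1) for z in (.09,.1)]
print('disc local',[(R.inv().apply(x-[q[0],q[1],0])).round(4) for x in d])
print('rail',R.apply([.108,0,.15])+[q[0],q[1],0])
print('top chk',proj('top',R.apply(np.array([(60,80,116),(60,-80,116),(-80,-80,65),(-80,80,65),(108,0,150)])/1000)+[q[0],q[1],0]).round(0).tolist())
s,r=fit([(-12,55,86),(-12,-55,86),(12,-55,86),(-33.5,-55,0),(33.5,-55,0)],c1((76,241),(415,163),(410,83),(505,238),(485,47)),[.57,.01,-.0])
print('sign',s.round(4),np.degrees(s[2]).round(2),r.tolist())
print('top chk',proj('top',np.r_[s[:2],.12]).round(1))
E
```

```text
iso [ 0.4723 -0.2617 -0.1378] -7.9 [[1.1, -1.0], [1.3, -0.2], [-0.2, 0.9], [-1.4, 0.6], [-0.0, 1.2], [-0.8, -1.3]]
disc local [array([-0.0183, -0.0052,  0.09  ]), array([-0.0163, -0.0017,  0.1   ])]
rail [ 0.57931165 -0.27650275  0.15      ]
top chk [[413.0, 223.0], [476.0, 231.0], [465.0, 285.0], [405.0, 278.0], [450.0, 207.0]]
sign [ 5.797e-01  7.500e-03 -1.000e-04] -0.01 [[-1.0, 0.2], [0.2, 0.8], [-0.8, -1.4], [0.9, 1.2], [0.8, -0.8]]
top chk [[335.3 210.7]]
```

Run:
```python
from fit import *
q=np.array([.4723,-.2617,-.1378]);R=Ro.from_euler('z',q[2])
a=np.array([-np.sin(np.radians(20)),0,np.cos(np.radians(20))]);b=np.array([a[2],0,-a[0]])
for p in [(381,387),(371,417),(363,449)]:
    o,d=ray('wrist',c2(p)[0],T1);o=R.inv().apply(o-[q[0],q[1],0]);d=R.inv().apply(d)
    for y in (0,-.002): 
        P=o+d*(y-o[1])/d[1]; v=P-[-.01,0,.0905]; print(p,y,P.round(4),'along axis',(v@a).round(4),'along bar',(v@b).round(4))
T=tool();print(T[:3,3])
for h in (.025,.031,.036):
    print(h,(R.apply(np.array([-.01,0,.0905])+h*a)+[q[0],q[1],0]).round(4))
```

```text
(381, 387) 0 [0.0079 0.     0.1507] along axis 0.0505 along bar 0.0375
(381, 387) -0.002 [ 0.0072 -0.002   0.1458] along axis 0.0461 along bar 0.0351
(371, 417) 0 [-0.0031  0.      0.1453] along axis 0.0491 along bar 0.0252
(371, 417) -0.002 [-0.004  -0.002   0.1402] along axis 0.0447 along bar 0.0226
(363, 449) 0 [-0.0148  0.      0.1419] along axis 0.0499 along bar 0.013
(363, 449) -0.002 [-0.0159 -0.002   0.1368] along axis 0.0455 along bar 0.0102
[ 0.45211788 -0.15284772  0.45313675]
0.025 [ 0.4539 -0.2592  0.114 ]
0.031 [ 0.4519 -0.2589  0.1196]
0.036 [ 0.4502 -0.2586  0.1243]
```

step_arm(plan=[2,27,25,0.15,3,54,50,0.3,5,80,75,0.45,7,106,100,0.57,7,106,123,0.57,7,106,123,0.57])

```text
t: 4.15
ee_pos: [0.4503, -0.2554, 0.3258]
orientation: [-179.8, 0.5, -7.6]
wrist_force: [-0.3, 1.4, 0.3]
gripper_width: 0.0855
grasp_force: 0.0
```

Run:
```python
from h import *
s=read_state();print(np.round(s['joints'],1),s['t'],np.round(s['ee_pos'],4),s['orientation'])
T=tool();np.save('T2.npy',T);im=camera('wrist');np.save('w2.npy',im)
q=np.array([.4723,-.2617,-.1378]);R=Ro.from_euler('z',q[2])
a=np.array([-np.sin(np.radians(20)),0,np.cos(np.radians(20))]);b=np.array([a[2],0,-a[0]]);c=np.array([0,1,0])
v=im[:,:,::-1].copy()
v=cv2.convertScaleAbs(v,alpha=1.6,beta=20)
for h,col in ((.043,(0,0,255)),(.047,(0,255,0))):
    P=np.array([-.01,0,.0905])+h*a+np.array([i*.04*b+j*.008*c for i,j in ((1,1),(1,-1),(-1,-1),(-1,1))])
    p=proj('wrist',R.apply(P)+[q[0],q[1],0],T)
    cv2.polylines(v,[p.round().astype(int)],True,col,1)
cv2.imwrite('pics/w2.png',v)
```

```text
[  0.7  34.8  41.1 109.5 -30.4  47.7 -39.4] 4.15 [ 0.4503 -0.2554  0.3258] [-179.76536242    0.46283888   -7.58810083]
```

View pics/w2.png

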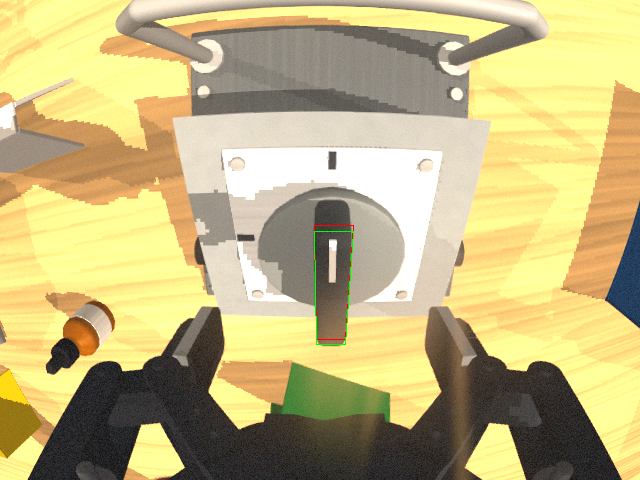

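The overlay sits on the bar at (333,285), so the model fits. Descending.

step_arm(plan=[0,0,12,0,0,0,22,0,0,0,22,0,0,0,22,0])

```text
t: 4.53
ee_pos: [0.4516, -0.2555, 0.3082]
orientation: [-180.0, -0.0, -7.5]
wrist_force: [0.4, 0.5, 0.7]
gripper_width: 0.0856
grasp_force: 0.0
```

Run:
```python
from h import *
s=read_state();T=tool();print(s['t'],np.round(s['ee_pos'],4),s['orientation'],s['wrist_force'])
q=np.array([.4723,-.2617,-.1378]);R=Ro.from_euler('z',q[2])
g=R.apply([-.0229,0,.289])+[q[0],q[1],0]
print('to grip TCP, tool axes mm',(T[:3,:3].T@(g-T[:3,3])*1000).round(1))
```

```text
4.5333 [ 0.4516 -0.2555  0.3082] [-1.79950907e+02 -2.35079207e-02 -7.46224567e+00] [0.39563197 0.52106065 0.69466222]
to grip TCP, tool axes mm [-1.6  3.3 19.2]
```

step_arm(plan=[-2,3,10,0.08,-2,3,18,0.08,-2,3,18,0.08])

```text
t: 4.78
ee_pos: [0.4481, -0.2589, 0.2885]
orientation: [-179.9, 0.1, -8.0]
wrist_force: [-0.6, 0.9, -0.1]
gripper_width: 0.0853
grasp_force: 0.0
```

step_arm(plan=[0,0,0,0,0,0,0,0,0,0,0,0,0,0,0,0,0,0,0,0,0,0,0,0,0,0,0,0,0,0,0,0], gripper=0)

```text
t: 5.45
ee_pos: [0.4488, -0.2586, 0.2902]
orientation: [-179.9, 0.0, -7.9]
wrist_force: [-0.6, 2.4, 3.9]
gripper_width: 0.0148
grasp_force: 63.1
```

step_arm(plan=[1,0,3,0,2,0,6,0,3,0,9,0,4,0,11,0,4,0,11,0,4,0,11,0])

```text
t: 5.95
ee_pos: [0.4521, -0.2594, 0.2807]
orientation: [-179.8, 0.0, -7.9]
wrist_force: [-2.9, 4.8, 16.8]
gripper_width: 0.0145
grasp_force: 64.8
```

step_arm(plan=[1,0,2,0,1,0,3,0,1,0,3,0])

```text
t: 6.2
ee_pos: [0.4521, -0.26, 0.2804]
orientation: [-179.6, -0.0, -8.0]
wrist_force: [-9.5, 10.1, 38.5]
gripper_width: 0.0146
grasp_force: 67.8
```

step_arm(plan=[0,0,0,-0.8,0,0,0,-1.6,0,0,0,-2.4,0,0,0,-3.2,0,0,0,-4,0,0,0,-4.8,0,0,0,-5.6,0,0,0,-6.4,0,0,0,-7.2,0,0,0,-8,0,0,0,-9,0,0,0,-9])

```text
t: 7.2
ee_pos: [0.4509, -0.2627, 0.2806]
orientation: [179.8, -0.1, 36.3]
wrist_force: [-11.5, 7.2, 34.2]
gripper_width: 0.0149
grasp_force: 128.1
```

```bash
cat > ov.py <<'E'
from h import *
import sys
s=read_state();print(np.round(s['joints'],1),s['t'],np.round(s['ee_pos'],4),np.round(s['orientation'],1),np.round(s['wrist_force'],1),np.round(s['wrist_torque'],2))
T=tool();im=camera('wrist');cv2.imwrite(f'pics/{sys.argv[1]}.png',cv2.convertScaleAbs(im[:,:,::-1],alpha=1.6,beta=20))
E
python3 ov.py w3
```

```text
[ 11.6  35.5  24.8 111.2 -23.4  38.   -2.6] 7.2 [ 0.4509 -0.2627  0.2806] [ 1.798e+02 -1.000e-01  3.630e+01] [-11.5   7.2  34.2] [-0.23  2.09 -1.81]
```

View pics/w3.png

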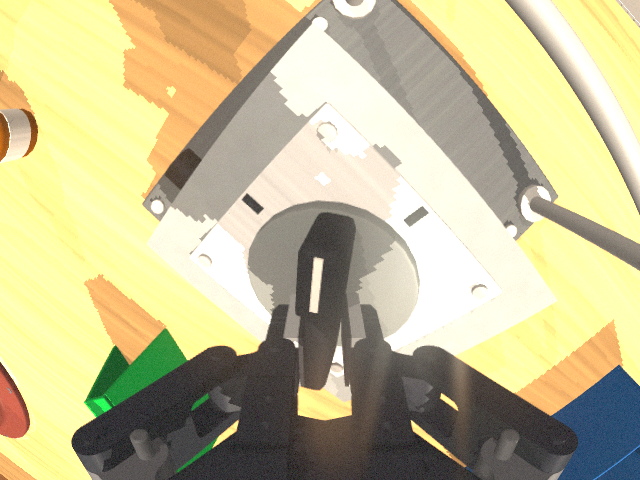

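The wrist view shows the bar following the hand, with its pointer at (330,220) lagging by about 8°. Continuing the turn.

step_arm(plan=[0,0,0,-0.9,0,0,0,-1.8,0,0,0,-2.7,0,0,0,-3.6,0,0,0,-4.5,0,0,0,-5.4,0,0,0,-6.3,0,0,0,-7.2,0,0,0,-8.1,0,0,0,-9,0,0,0,-9,0,0,0,-9])

```text
t: 8.25
ee_pos: [0.4534, -0.2626, 0.2825]
orientation: [179.3, 0.1, 81.4]
wrist_force: [-13.2, 5.2, 38.8]
gripper_width: 0.0149
grasp_force: 170.3
```

```bash
python3 ov.py w4
```

```text
[ 20.   33.8  11.6 110.7 -11.2  35.9  30.1] 8.25 [ 0.4534 -0.2626  0.2825] [1.793e+02 1.000e-01 8.140e+01] [-13.2   5.2  38.8] [ 1.09 -0.26 -0.97]
```

View pics/w4.png

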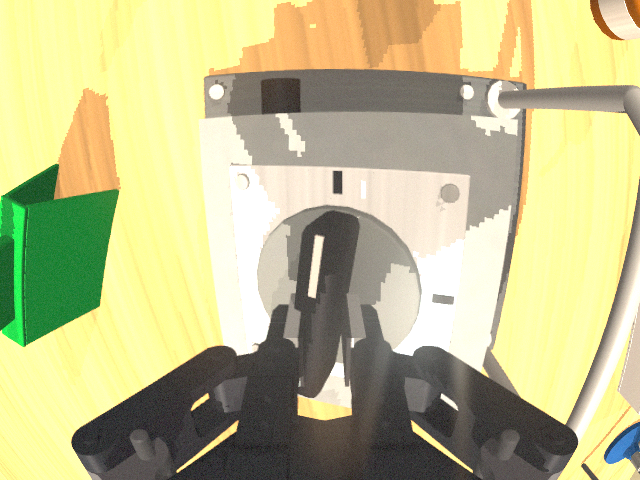

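The bar still points about 8° short, with its pointer at (340,220) and the OFF tick at (338,182). I'll overshoot to reach the stop.

step_arm(plan=[0,0,0,-0.6,0,0,1,-1.2,0,0,1,-1.8,0,0,1,-2.4,0,0,1,-3,0,0,1,-3,0,0,1,-3])

```text
t: 8.88
ee_pos: [0.4536, -0.2639, 0.2827]
orientation: [179.2, 0.4, 95.7]
wrist_force: [-12.4, 5.6, 44.6]
gripper_width: 0.0146
grasp_force: 186.2
```

```bash
python3 ov.py w5
python3 - <<'E'
import cv2
a=cv2.imread('pics/w5.png')[130:430,170:490];cv2.imwrite('pics/w5c.png',cv2.resize(a,None,fx=1.8,fy=1.8))
E
```

```text
[ 22.9  33.5   7.3 110.6  -7.2  35.5  40.6] 8.8833 [ 0.4536 -0.2639  0.2827] [179.2   0.4  95.7] [-12.4   5.6  44.6] [ 0.81 -0.03 -2.7 ]
```

View pics/w5c.png

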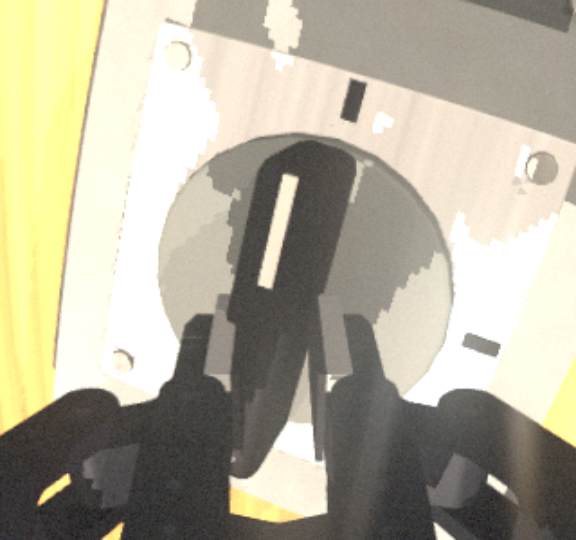

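step_arm(plan=[0,0,0,-0.4,0,0,0,-0.8,0,0,0,-0.8])

```text
t: 9.18
ee_pos: [0.4536, -0.2644, 0.2827]
orientation: [179.2, 0.4, 99.3]
wrist_force: [-11.7, 4.7, 43.6]
gripper_width: 0.0149
grasp_force: 200.5
```

```bash
python3 -c "
from h import *
s=read_state();print(np.round(s['wrist_torque'],2),np.round(s['wrist_force'],1),s['orientation'])"
```

```text
[ 0.72 -0.18 -3.73] [-11.7   4.7  43.6] [179.16587345   0.4294121   99.33147958]
```

Torque rose from 2.7 to 3.7 N m over 4°, so the handle is at the off stop. Releasing.

step_arm(plan=[0,0,0,0,0,0,0,0,0,0,0,0,0,0,0,0,0,0,-10,0,0,0,-30,0,0,0,-60,0,0,0,-60,0], gripper=60)

```text
t: 9.85
ee_pos: [0.4546, -0.2615, 0.3395]
orientation: [179.6, 0.4, 100.9]
wrist_force: [0.7, -0.6, 0.4]
gripper_width: 0.06
grasp_force: 0.0
```

Run:
```python
from h import *
s=read_state();print(s['t'],np.round(s['joints'],1),np.round(s['ee_pos'],4),np.round(s['orientation'],2),s['wrist_force'])
T=tool();im=camera('wrist');np.save('w6.npy',im);np.save('T6.npy',T)
q=np.array([.4723,-.2617,-.1378]);R=Ro.from_euler('z',q[2])
a=np.array([-np.sin(np.radians(20)),0,np.cos(np.radians(20))]);b=np.array([a[2],0,-a[0]]);c=np.array([0,1,0])
v=cv2.convertScaleAbs(im[:,:,::-1],alpha=1.6,beta=20)
for h,col in ((.046,(0,255,0)),(.036,(0,0,255))):
    P=np.array([-.01,0,.0905])+h*a+np.array([i*.04*c-j*.008*b for i,j in ((1,1),(1,-1),(-1,-1),(-1,1))])
    p=proj('wrist',R.apply(P)+[q[0],q[1],0],T); print(p.round())
    cv2.polylines(v,[(p*16).round().astype(int)],True,col,1,cv2.LINE_AA,4)
c0=p.mean(0).astype(int);print(c0)
x0,y0=max(0,c0[0]-130),max(0,min(c0[1]-120,260))
cv2.imwrite('pics/w6.png',cv2.resize(v[y0:y0+220,x0:x0+260],None,fx=2.7,fy=2.7,interpolation=cv2.INTER_CUBIC))
r=regions_of('wrist','handle_grip')
for k in r:
    m=k['mask']; 
    print(k['conf'],k['centre'],m.sum())
# bright line on bar: direction
```

```text
9.85 [ 22.8  28.7   6.9 107.4  -4.7  43.6  43.2] [ 0.4546 -0.2615  0.3395] [179.56   0.41 100.94] [ 0.72203121 -0.55874085  0.36726059]
[[320. 191.]
 [350. 204.]
 [299. 339.]
 [274. 326.]]
[[326. 190.]
 [355. 201.]
 [306. 332.]
 [281. 319.]]
[317 260]
0.72 [328.2, 255.2] 14474
```

View pics/w6.png

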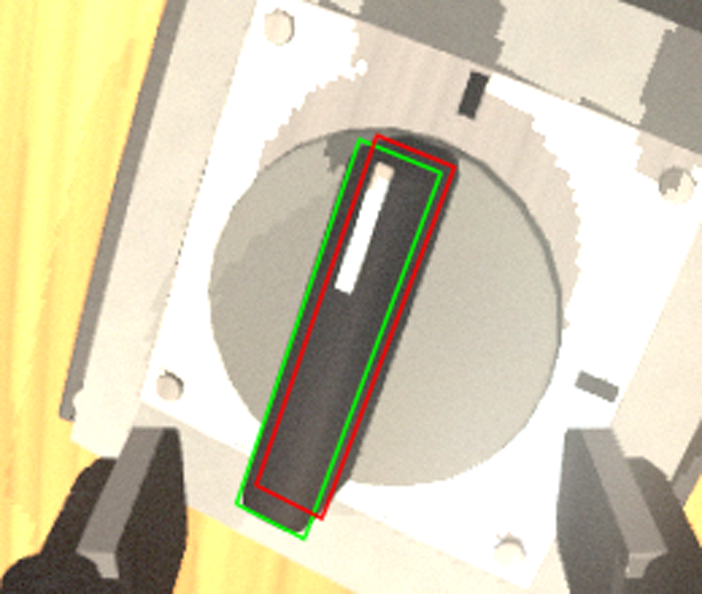

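The handle bar lies across the box with its pointer at the OFF tick. It matches the green "fully out" outline at the off angle, not the red "pressed in" one, so it is off and sprung out. I've now viewed all 10 pictures, so I'll go on numerically. Moving over the sign next.

step_arm(plan=[0,0,-20,0,20,14,-30,0.2,50,36,-30,0.5,80,58,-30,0.8,110,80,-30,1.1,140,101,-30,1.4,170,123,-30,1.7,200,145,-30,2,225,162,-30,2.2,241,174,-30,2.2,241,174,-30,2.2,241,174,-30,2.2], gripper=85)

```text
t: 10.95
ee_pos: [0.5782, 0.011, 0.3631]
orientation: [-179.8, 0.0, 90.2]
wrist_force: [0.6, -0.1, -0.4]
gripper_width: 0.0851
grasp_force: 0.0
```

Run:
```python
from h import *
s=read_state();print(s['t'],np.round(s['joints'],1),np.round(s['ee_pos'],4),np.round(s['orientation'],2))
T=tool();im=camera('wrist');np.save('w7.npy',im);np.save('T7.npy',T)
r=[k for k in regions_of('wrist','sign')]
for k in r: print(round(k['conf'],2),k['centre'],k['mask'].sum(), im[k['mask']].mean(0).round())
P=np.array([(i*12,j*55,86) for i,j in ((1,1),(1,-1),(-1,-1),(-1,1))]+[(i*5,j*32,120) for i,j in ((1,1),(1,-1),(-1,-1),(-1,1))]+[(i*33.5,j*55,0) for i,j in ((1,1),(1,-1),(-1,-1),(-1,1))])/1000
p=proj('wrist',P+[.5797,.0075,0],T);print(p.round().tolist())
m=np.zeros((480,640),np.uint8);cv2.fillConvexPoly(m,cv2.convexHull(p.round().astype(np.int32)),1)
for k in r:
    i=(k['mask']&(m>0)).sum()/(k['mask']|(m>0)).sum();print('iou',i, np.argwhere(m).mean(0)[::-1],np.argwhere(k['mask']).mean(0)[::-1])
```

```text
10.95 [-9.3 31.5  9.5 97.1 -6.3 52.1  2.9] [0.5782 0.011  0.3631] [-1.7983e+02  2.0000e-02  9.0180e+01]
0.88 [65.0, 397.3] 786 [13. 57. 17.]
0.88 [19.3, 16.4] 1547 [131.  99.   1.]
0.71 [326.8, 223.5] 10026 [136. 129. 114.]
[[347.0, 164.0], [344.0, 311.0], [312.0, 311.0], [311.0, 163.0], [338.0, 210.0], [336.0, 306.0], [321.0, 306.0], [321.0, 209.0], [366.0, 152.0], [362.0, 267.0], [293.0, 267.0], [290.0, 152.0]]
iou 0.0 [327.74895592 224.87155452] [ 60.66030534 399.19083969]
iou 0.0 [327.74895592 224.87155452] [22.03361345 16.34065934]
iou 0.9173195686238363 [327.74895592 224.87155452] [327.84310792 226.75463794]
```

step_arm(plan=[-4,2,25,0,-4,2,50,0,-4,2,75,0,-4,2,92,0,-4,2,98,0,-4,2,98,0,-4,2,98,0])

```text
t: 11.63
ee_pos: [0.5805, 0.0045, 0.2672]
orientation: [180.0, 0.0, 89.9]
wrist_force: [0.8, 0.4, -0.6]
gripper_width: 0.085
grasp_force: 0.0
```

step_arm(plan=[0,0,0,0,0,0,0,0,0,0,0,0,0,0,0,0,0,0,0,0,0,0,0,0,0,0,0,0,0,0,0,0,0,0,0,0], gripper=0)

```text
t: 12.38
ee_pos: [0.5805, 0.0058, 0.2671]
orientation: [180.0, -0.0, 90.0]
wrist_force: [-0.6, 0.2, 2.7]
gripper_width: 0.0087
grasp_force: 59.9
```

step_arm(plan=[0,0,-10,0,0,0,-30,0,0,0,-60,0,0,0,-95,0,0,0,-130,0,0,0,-165,0,0,0,-190,0,0,0,-195,0])

```text
t: 13.05
ee_pos: [0.5809, 0.0054, 0.4673]
orientation: [179.4, -0.0, 90.0]
wrist_force: [0.6, 0.2, -1.3]
gripper_width: 0.0088
grasp_force: 59.4
```

Run:
```python
from fit import *
s=read_state();print(s['t'],np.round(s['joints'],1),np.round(s['ee_pos'],4),np.round(s['orientation'],2),s['wrist_force'].round(1) if hasattr(s['wrist_force'],'round') else s['wrist_force'])
q,r=fit([(60,80,116),(60,-80,116),(-80,-80,65),(-80,80,65)],c2((133,205),(548,257),(446,557),(104,543)),[.46,-.26,-.1])
print('iso norail',q.round(4),np.degrees(q[2]).round(2))
q=np.array([.4723,-.2617,-.1378]);R=Ro.from_euler('z',q[2])
im=np.load('w1.npy').astype(np.float32).mean(2)
xs=np.arange(.090,.130,.001)
for y in (-.05,-.02,0,.02,.05):
    P=R.apply(np.c_[xs,np.full(len(xs),y),np.full(len(xs),.15)])+[q[0],q[1],0]
    p=proj('wrist',P,T1).astype(np.float32)
    print(y,cv2.remap(im,p[:,:1],p[:,1:],cv2.INTER_LINEAR).ravel().round().astype(int).tolist())
```

```text
13.05 [-9.5 26.  10.6 88.5 -5.1 65.5  2.2] [0.5809 0.0054 0.4673] [ 1.7942e+02 -1.0000e-02  8.9990e+01] [ 0.6  0.2 -1.3]
iso norail [ 0.4727 -0.2604 -0.1307] -7.49
-0.05 [100, 48, 50, 48, 51, 52, 55, 54, 57, 62, 104, 130, 106, 76, 93, 107, 119, 135, 152, 143, 129, 124, 116, 105, 101, 125, 130, 130, 132, 133, 133, 134, 136, 137, 136, 137, 139, 138, 141, 137, 136]
-0.02 [82, 82, 105, 115, 124, 84, 51, 50, 70, 72, 68, 81, 99, 76, 92, 109, 120, 134, 145, 140, 129, 124, 118, 104, 100, 130, 133, 134, 135, 135, 135, 136, 137, 137, 139, 138, 136, 134, 137, 134, 135]
0 [44, 44, 41, 40, 41, 42, 48, 64, 68, 69, 62, 95, 99, 75, 93, 108, 120, 134, 142, 139, 129, 125, 118, 105, 103, 131, 135, 134, 135, 137, 136, 138, 136, 137, 135, 134, 133, 131, 135, 138, 137]
0.02 [69, 69, 68, 50, 43, 42, 43, 43, 44, 42, 47, 97, 99, 77, 92, 108, 120, 132, 140, 137, 130, 125, 117, 105, 104, 127, 133, 138, 138, 137, 137, 135, 136, 136, 134, 135, 139, 140, 137, 132, 130]
0.05 [74, 72, 72, 73, 71, 71, 71, 71, 72, 58, 46, 60, 74, 77, 93, 107, 119, 130, 135, 134, 131, 125, 120, 105, 96, 138, 136, 132, 133, 134, 136, 135, 132, 135, 135, 134, 131, 133, 134, 132, 130]
```

step_arm(plan=[-15,0,0,0.1,-45,0,0,0.3,-75,0,0,0.5,-105,0,0,0.7,-135,0,0,0.9,-165,-1,0,1.1,-195,-1,0,1.3,-225,-1,0,1.5,-255,-1,0,1.58,-275,-1,0,1.58,-283,-1,0,1.58,-283,-1,0,1.58])

```text
t: 14.05
ee_pos: [0.5777, -0.2807, 0.459]
orientation: [-179.7, 0.1, 81.8]
wrist_force: [0.2, -0.0, -2.1]
gripper_width: 0.0091
grasp_force: 59.3
```

step_arm(plan=[0,0,0,0,0,0,0,0,0,0,0,0])

```text
t: 14.3
ee_pos: [0.58, -0.275, 0.4614]
orientation: [-180.0, -0.1, 82.3]
wrist_force: [0.3, -0.4, -1.9]
gripper_width: 0.0087
grasp_force: 59.3
```

```bash
cat > chk.py <<'E'
from h import *
q=np.array([.4723,-.2617,-.1378]);R=Ro.from_euler('z',q[2])
s=read_state();T=tool();print(s['t'],np.round(s['joints'],1),np.round(s['ee_pos'],4),np.round(s['orientation'],2),np.round(s['wrist_force'],1),s['gripper_width'])
g=R.apply([.1085,-.0015,.341])+[q[0],q[1],0]
print('to hang',(T[:3,:3].T@(g-T[:3,3])*1000).round(1))
im=camera('wrist');np.save('w8.npy',im);np.save('T8.npy',T)
P=np.array([(i*12,j*55,86) for i,j in ((1,1),(1,-1),(-1,-1),(-1,1))]+[(i*5,j*32,120) for i,j in ((1,1),(1,-1),(-1,-1),(-1,1))]+[(i*33.5,j*55,0) for i,j in ((1,1),(1,-1),(-1,-1),(-1,1))])/1000
def hull(dx,dy,dz,dyaw=0):
    W=Ro.from_euler('z',q[2]+dyaw).apply(P+[dx,dy,0])+[T[0,3],T[1,3],T[2,3]-.267+dz]
    m=np.zeros((480,640),np.uint8);cv2.fillConvexPoly(m,cv2.convexHull(proj('wrist',W,T).round().astype(np.int32)),1);return m>0
for k in regions_of('wrist','sign'):
    col=im[k['mask']].mean(0)
    if col.min()<60: continue
    best=max(((k['mask']&hull(dx,dy,dz,a)).sum()/(k['mask']|hull(dx,dy,dz,a)).sum(),dx,dy,dz,a) for dx in (-.004,-.002,0,.002,.004) for dy in (-.004,-.002,0,.002,.004) for dz in (-.006,-.003,0,.003) for a in (-.05,0,.05))
    print(round(k['conf'],2),k['centre'],k['mask'].sum(),best)
E
python3 chk.py
```

```text
14.3 [15.4 32.5 14.2 78.3 -8.1 70.2 22.6] [ 0.58   -0.275   0.4614] [-1.7997e+02 -1.1000e-01  8.2310e+01] [ 0.3 -0.4 -1.9] 0.008698900712592491
to hang [ -3.4   0.  120.3]
0.71 [324.9, 243.5] 15808 (np.float64(0.7289554237612397), 0, 0, -0.006, 0)
```

step_arm(plan=[-3,0,10,0,-3,0,30,0,-3,0,55,0,-3,0,80,0,-3,0,100,0,-3,0,112,0,-3,0,112,0,-3,0,112,0,-3,0,112,0])

```text
t: 15.15
ee_pos: [0.5793, -0.2804, 0.3507]
orientation: [179.9, 0.1, 82.1]
wrist_force: [0.1, -0.8, -1.5]
gripper_width: 0.009
grasp_force: 59.2
```

```bash
python3 chk.py
```

```text
15.15 [16.4 38.  13.1 86.9 -9.6 56.  24.3] [ 0.5793 -0.2804  0.3507] [1.7989e+02 5.0000e-02 8.2110e+01] [ 0.1 -0.8 -1.5] 0.008960964208596774
to hang [ 2.3 -0.1  9.7]
0.56 [323.8, 243.6] 15671 (np.float64(0.7291056598339014), 0, 0, -0.006, 0)
```

step_arm(plan=[2,0,4,0,2,0,7,0,2,0,9,0,2,0,9,0,2,0,9,0])

```text
t: 15.67
ee_pos: [0.5792, -0.2782, 0.3406]
orientation: [-180.0, 0.0, 82.1]
wrist_force: [0.4, -0.5, -1.9]
gripper_width: 0.0088
grasp_force: 59.3
```

step_arm(plan=[0,0,1,0,0,0,2,0,0,0,2,0])

```text
t: 15.92
ee_pos: [0.5791, -0.2783, 0.3405]
orientation: [180.0, -0.0, 82.1]
wrist_force: [-2.5, 1.2, 5.7]
gripper_width: 0.0089
grasp_force: 60.6
```

Contact at the expected height (z 0.3405), and the upward force shows the sign is seated. Releasing and lifting away.

step_arm(plan=[0,0,0,0,0,0,0,0,0,0,0,0,0,0,0,0,0,0,0,0,0,0,-5,0,0,0,-20,0,0,0,-45,0,0,0,-75,0,0,0,-105,0,0,0,-120,0,0,0,-120,0], gripper=45)

```text
t: 16.92
ee_pos: [0.5796, -0.2789, 0.464]
orientation: [179.5, 0.2, 82.1]
wrist_force: [0.5, -0.8, 0.5]
gripper_width: 0.0451
grasp_force: 0.0
```

Run:
```python
from h import *
from scipy.optimize import minimize
q=np.array([.4723,-.2617,-.1378]);R=Ro.from_euler('z',q[2])
s=read_state();T=tool();print(s['t'],np.round(s['ee_pos'],4),np.round(s['wrist_force'],1),s['gripper_width'])
P=np.array([(i*12,j*55,4) for i,j in ((1,1),(1,-1),(-1,-1),(-1,1))]+[(i*5,j*32,38) for i,j in ((1,1),(1,-1),(-1,-1),(-1,1))]+[(i*33.5,j*55,-82) for i,j in ((1,1),(1,-1),(-1,-1),(-1,1))])/1000
def fitm(n,M):
    def m(v):
        W=R.apply(Ro.from_euler('yz',v[2:4]).apply(P)+[.1085+v[0],v[1],.156])+[q[0],q[1],0]
        a=np.zeros((480,640),np.uint8);cv2.fillConvexPoly(a,cv2.convexHull((proj(n,W,T)).round().astype(np.int32)),1);return a>0
    f=lambda v:-(m(v)&M).sum()/(m(v)|M).sum()
    o=minimize(f,[0]*4,method='Nelder-Mead',options=dict(initial_simplex=np.vstack([[0]*4,np.diag([.005,.005,.08,.08])])))
    return 'nominal iou',-f([0]*4),'best',-o.fun,o.x.round(3)
for n in ('wrist','scene','top'):
    im=camera(n);np.save(n+'_end.npy',im)
    for k in regions_of(n,'sign'):
        c=im[k['mask']].mean(0)
        if c.max()-c.min()<45: print(n,round(k['conf'],2),k['centre'],k['mask'].sum(),fitm(n,k['mask']))
for nm in ('dish','dropper_a','reagent','washbottle'): print(nm,[(round(k['conf'],2),k['centre']) for k in regions_of('top',nm)])
```

```text
16.9167 [ 0.5796 -0.2789  0.464 ] [ 0.5 -0.8  0.5] 0.04514537260077656
wrist 0.56 [321.6, 208.3] 8890 ('nominal iou', np.float64(0.9390569870629745), 'best', np.float64(0.9440920331147189), array([ 0.001, -0.   ,  0.006, -0.002]))
scene 0.82 [167.9, 315.9] 2475 ('nominal iou', np.float64(0.9311253293187806), 'best', np.float64(0.9404352806414662), array([ 0.001, -0.002,  0.02 ,  0.005]))
top 0.86 [445.6, 213.4] 912 ('nominal iou', np.float64(0.7024922118380063), 'best', np.float64(0.7243844320889595), array([ 0.001,  0.005, -0.009,  0.004]))
dish [(0.97, [239.1, 241.7]), (0.49, [372.6, 161.1]), (0.43, [339.7, 141.0])]
dropper_a [(0.87, [293.4, 160.4]), (0.78, [338.8, 291.8])]
reagent [(0.85, [374.3, 162.1]), (0.37, [443.1, 210.4])]
washbottle [(0.94, [340.5, 140.2])]
```

The sign hangs level and centred: overlap is 0.94 in the wrist view and 0.93 in the scene view, with tilt under 1.2° and offset within 2 mm. The dish and bottles have not moved, so I'm handing in.

```bash
python3 -c "
from bench import *
print(sign_off())"
```

```text
the job is handed in; nothing more can be done
None
```

I handed the job in at about 17 s: the isolator handle is off and sprung fully out, the white sign hangs level over the middle of the guard rail, and the dish and bottles were not disturbed.

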